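# Check a scooter brake lever stops short of the grip, then log it

### The job

Check the brake lever on the clamped handlebar end: with the outside of the fingers press the lever in towards the grip, without forcing it, until it comes up against its stop short of the grip, and keep it there for a good two seconds. Then ease it all the way back out without letting it snap, and afterwards press the round push button on the test box fully down and let it go, to log the check. Nothing is to be gripped or picked up, and the things lying around stay where they are.

Things in the scene. Friction and masses are not known exactly. Their poses are not given: they have to be found in the camera images.
- stand: Fixed bench clamp (foot plate 130 x 90 x 12, grey post) holding a level handlebar end; at most 120 high. Origin on the bench under the bar; own y along the bar to its free end, z up; the lever is on the -x side. Bar at x = 0, z = 95 mm: black rubber grip, diameter 32 (end flange 38), from y = -5 to 126; clamp jaw at y = -85. Place and yaw vary.
- brake_lever (a joint): Angle of the aluminium brake lever, rad, about the upright hinge: 0 at rest (0.42 rad outward of the bar), grows as pressed towards the grip (clockwise from above), hard stop at 0.36 with its end still about 20 mm clear of the grip. Spring at lever_push: 2.5 N at rest, 6 N at the stop. Let go it snaps back at about 7 rad/s; easing means below 4 rad/s.
- lever_pivot (a point): Hinge axis of the lever at mid height of the blade (95 mm above the bench), at x = -35, y = -35 mm in the stand's frame. Its axes are those of lever_push.
- lever_push (a point): Point to press: outer face of the lever blade, mid height (95 mm up), 80 mm along it from the pivot; own frame turns with the lever: y along the blade to its free end, x square through it towards the grip (push this way), z up. Straight blade 12 thick (x = 0 to 12 here), 14 high, ending in an 18 mm ball 118 mm from the pivot. Outside and below it 50 mm are free.
- tester: Fixed white test box 110 (x) x 150 (y) x 50 high, origin under its centre, z up, flat dark screen on top. Also on top: a small grey rotary knob (diameter 20, 15 high, with a pointer bar; not needed) at x = 25, y = 45 mm, and the wider push button in a black surround at x = -22, y = 30.
- log_button (a joint): Travel of the round grey push button, m: 0 up, 0.006 fully down; about 5 N holds it fully down, springs back by itself.
- log_button_top (a point): Centre of the top face of the push button (diameter 28), which is pressed straight down; moves with it.
- flux_jar: Loose jar with white cap, diameter 42, 75 high, origin under its centre; standing beyond the bar. Leave alone.
- fan: Loose square black cooling fan 60 x 60 x 25 lying flat, origin under its centre, beyond the bar. Leave alone.
- solder_spool: Loose spool, diameter 54, 40 high, standing on its flange, origin under its centre, beyond the test box. Leave alone.
- screwdriver: Loose screwdriver about 160 long, lying on the robot's side of the test box, along own x. Leave alone.
Mind the look-alikes: they are no part of the job. Several things look just like the tester: the one meant starts farthest to the robot's right.

How it is judged:
By the outcome, as a careful person would: the job done as asked, in the order asked, and still so for the second after the job is handed in, with the robot touching nothing.
It also fails if it takes over 58 s, if anything falls off the work surface, if the arm or the gripper's body presses on something with over 40 N, if the wrist force passes 120 N, or if a joint passes its speed limit or range.

### The arm

A 6-joint arm with a two-finger parallel gripper is mounted at the origin on the work surface. World frame = base frame: x ahead of the robot, y to its left, z up, the work surface at z = 0. Lengths are in m, angles in rad, forces in N, time in s.
With the tool pointing down it reaches from about 0.425 to 0.95 m from the base axis. Payload 3.5 kg.
Tool frame: the origin (TCP) lies midway between the tips of the shut fingers; the grasp point (between the pads) lies 19 mm behind it; x points along the fingers, z is the direction in which the jaws open and shut, and the axes are right-handed (so a half turn about x gives the same grasp; the last joint's range is limited). The gripper opens to 85 mm and grips with 20 to 120 N. Pads are 22 mm wide; open, the fingers measure 114 mm over their backs; the gripper's body (76 mm by 85 mm) begins 54 mm behind the grasp point. The pads swing forward as they close: fully open they stand 13 mm farther back than shut.
Start: joints at [1.102, 0.286, 1.577, -0, 1.279, -0.15], TCP at [0.212, 0.641, 0.198] pointing down, gripper open.
Joint ranges: [-2.77, 2.77], [-0.9, 2.22], [0.21, 2.48], [-1.53, 4.67], [0.24, 2.81], [-2.84, 2.84]. Speed limits (rad/s): [2.79, 2.79, 3.14, 3.14, 3.14, 3.14].

### API

Orientations are given as a unit quaternion [x, y, z, w].
In Python, from plant import readout, eyes, ctrl gives the robot as it stands.
- The arm moves only by the tool move_arm, never from a script. Its argument "commands" is a list of rows, each a list of 7 numbers: the turn, a rotation vector about the world's x, y, z in rad, then the shift along the world's x, y, z in mm, then the closure in counts, from 0 (fully open) to 255 (shut). A call has 1 to 12 rows; each row is the pose to reach, as a shift and turn from the pose measured when the call began; what a row does not reach only later rows make up. A row lasts 1/10 s, in which the tool goes at most 50 mm and 8.59 degrees, less where a joint would pass 70% of its speed; a pose out of reach is approached as far as the arm can. A call with a gripper value outside its range is refused whole. The fingers move at their own pace and stop on an object; "newtons" is the grip in N (left out, the last holds). Time passes only in rows, so rows that repeat a pose let the fingers close. It gives the time, the measured TCP pose, the force and the opening at its end, in the units of the state.
- readout.get_state(): the state, without advancing time (a new reading comes with each control period).
- eyes.read_camera(name): name is "side" or "top" or "wrist"; returns a dict with "color" (384x512x3 uint8, red, green, blue), "depth" (384x512 float32, m along the optical axis (not along the pixel's ray), 0 where there is no reading), "K" (3x3 intrinsics, pixels), "dist" ([k1, k2, p1, p2, k3] as OpenCV has them; the pictures are not rectified), "eye" and "attitude" of the camera in the world. Camera axes: x right, y down, z forward; pixel columns grow to the right and rows downward; lengths in m; the calibration is good to about 2 mm. A picture is of the moment at which its call begins.
- ctrl.sign_off(): hands the job in, once; it reports no verdict.
The state is a dict: "time": time; "qpos": joint angles; "dq": joint speeds; "joint_efforts": joint torques, N m; "eef_pos": TCP position; "tcp_rot": TCP orientation; "contact_force": force on the tool from outside, world axes, zero at the start; "wrist_torque": the same for the moment, N m; "opening": opening from 0.0 (shut) to 1.0 (fully open).
Only numpy, scipy, OpenCV 4.12 (cv2) and the standard library are available. Lean on these libraries where they do the work, as an engineer would, in place of code of your own. Each camera call takes 0.05 s, during which the arm holds its last target.

## Working session

There is one attempt and no reset: what is moved stays moved. The work goes in short steps, Python scripts to look and compute and a tool call to move; the robot and the scene stay as the last step left them, time stands still between calls to the robot, and variables do not carry over. Pictures are saved under pics/ and viewed, and the job is handed in when it is done.

Besides the shell and the picture viewer there is one more tool, called after ">>>" in YAML: its name, and indented under it one key for each argument. move_arm: Moves the arm, as the interface text tells. Its arguments: {"type":"object","properties":{"commands":{"type":"array"},"newtons":{"type":"number"}},"required":["commands"]}

```bash
ls; mkdir -p pics; cat > h.py <<'E'
import numpy as np, cv2
from scipy.spatial.transform import Rotation as R
from plant import readout, eyes, ctrl
def cam(n):
    c=eyes.read_camera(n); np.savez('last_'+n+'.npz',**{k:np.array(v) for k,v in c.items()}); return c
def Rm(c):
    a=np.array(c['attitude']); return a if a.shape==(3,3) else R.from_quat(a).as_matrix()
def ray(c,uv):
    p=cv2.undistortPoints(np.array(uv,float).reshape(-1,1,2),np.array(c['K']),np.array(c['dist'])).reshape(-1,2)
    return np.c_[p,np.ones(len(p))]@Rm(c).T
def plane(c,uv,z):
    d=ray(c,uv); e=np.array(c['eye']); return e+d*((z-e[2])/d[:,2])[:,None]
def dep(c,uv):
    d=ray(c,uv); uv=np.array(uv,int).reshape(-1,2); return np.array(c['eye'])+d*c['depth'][uv[:,1],uv[:,0]][:,None]
def save(n,im): cv2.imwrite('pics/'+n,im[:,:,::-1])
E
python3 - <<'E'
from h import *
print(readout.get_state())
for n in('top','side'):
    c=cam(n); save(n+'1.png',c['color']); print(n,c['K'],c['eye'],c['attitude'],c['dist'])
E
```

```text
pics
{'time': 0.0, 'qpos': array([ 1.10200769e+00,  2.87182897e-01,  1.57818942e+00,  1.69306068e-05,
        1.27861646e+00, -1.49978736e-01]), 'dq': array([ 4.48025490e-04,  7.70901883e-04, -1.41284318e-03, -5.89390688e-04,
       -1.21916347e-03,  5.79103352e-06]), 'joint_efforts': array([-1.78342278e-03, -4.05977619e+01, -2.92623174e+01, -1.46264988e-04,
        5.57317631e-03,  3.94791613e-06]), 'eef_pos': array([0.21118377, 0.64033031, 0.19702907]), 'tcp_rot': array([-0.414677  ,  0.57378253,  0.41391078,  0.57227132]), 'contact_force': array([-0.7409688 ,  0.40032042,  0.23644446]), 'wrist_torque': array([ 0.01265398, -0.008765  , -0.01780383]), 'opening': 0.9969607624984036}
top [[404.85745233   0.         258.74640013]
 [  0.         404.85745233 196.4798909 ]
 [  0.           0.           1.        ]] [0.30089794 0.13460368 1.11182971] [ 0.71381509 -0.69329974  0.07187381 -0.06810027] [-0.08105388  0.          0.          0.          0.        ]
side [[466.53585131   0.         254.59695615]
 [  0.         466.53585131 187.49870568]
 [  0.           0.           1.        ]] [ 0.43062679 -1.05284649  0.83413563] [ 0.87535765 -0.01554451  0.00969908 -0.48312863] [-0.08652435  0.          0.          0.          0.        ]
```

View pics/top1.png

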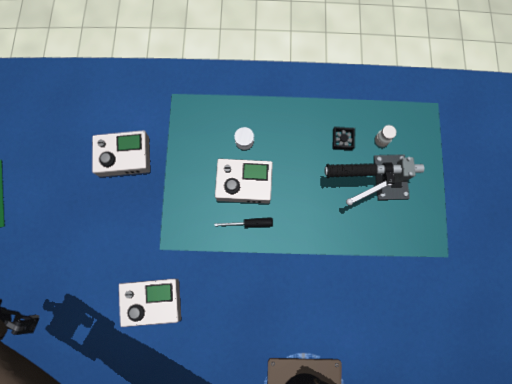

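View pics/side1.png

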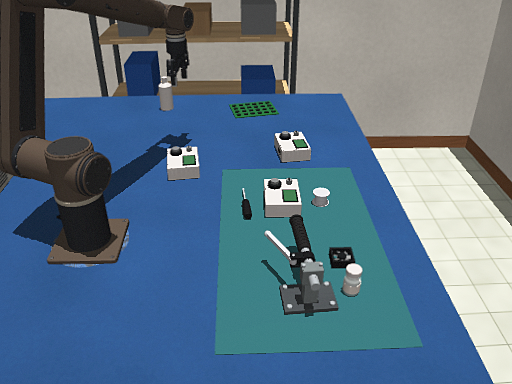

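Top view: three white test boxes, at px (121,153), (150,302) and (244,181). The base is at (305,375) and the robot's right is image right. The one meant is (244,181): it is farthest right, with the screwdriver on the robot's side and the spool beyond. The handlebar grip runs from (326,171) to (400,170), and the lever from (388,183) to (350,202).

```bash
python3 - <<'E'
from h import *
t=np.load('last_top.npz'); s=np.load('last_side.npz')
a=t['color'][145:235,200:290]; b=t['color'][145:215,315:430]
save('cA.png',cv2.resize(a,None,fx=6,fy=6,interpolation=cv2.INTER_CUBIC))
save('cB.png',cv2.resize(b,None,fx=6,fy=6,interpolation=cv2.INTER_CUBIC))
save('cC.png',cv2.resize(s['color'][170:320,235:375],None,fx=4,fy=4,interpolation=cv2.INTER_CUBIC))
E
```

```text
(no output)
```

View pics/cA.png

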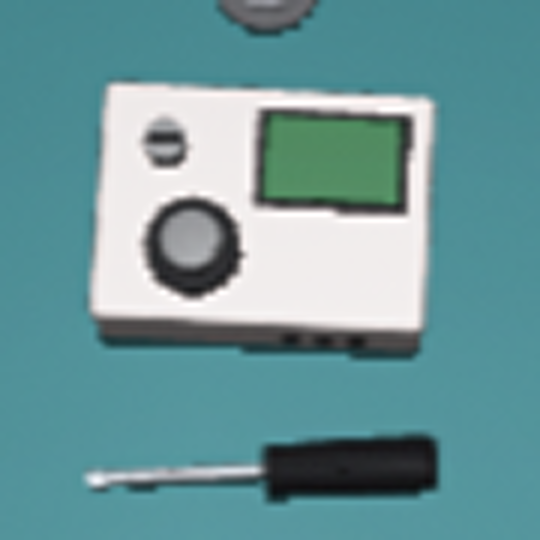

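View pics/cB.png

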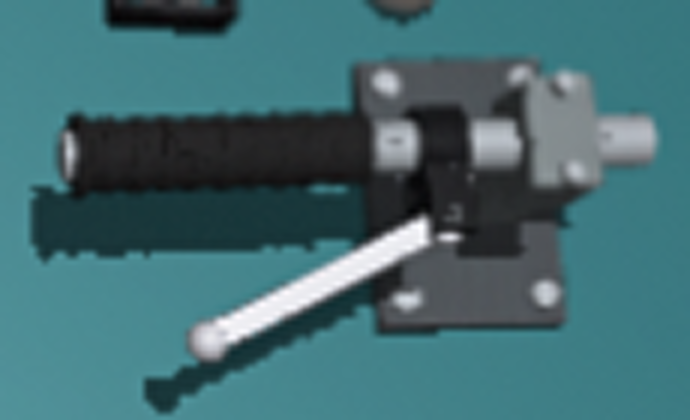

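View pics/cC.png

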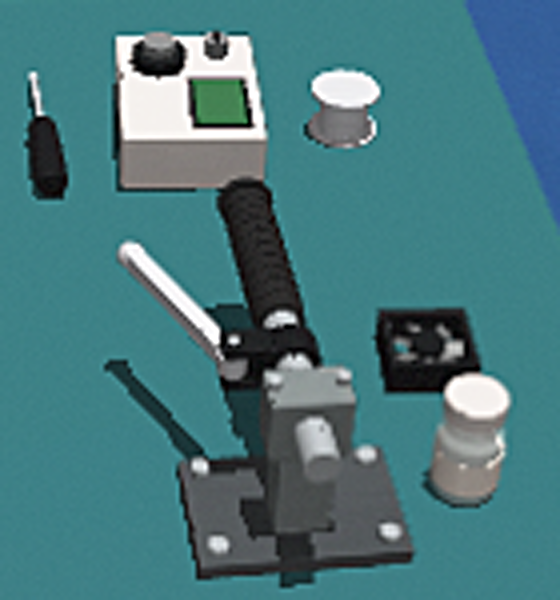

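```bash
python3 - <<'E'
from h import *
t=dict(np.load('last_top.npz'))
def up(p,o): return (np.array(p,float)+.5)/6-.5+np.array(o)
B=(315,145);A=(200,145)
pts=plane(t,np.array([up(p,B) for p in [(66,154),(655,140),(208,341),(430,231),(400,247),(250,320)]]),.095)
print(pts.round(4))
d=pts[1]-pts[0]; yb=-d/np.linalg.norm(d); print('bar y dir ang',np.arctan2(yb[1],yb[0]))
l=pts[2]-pts[4]; print('lever ang',np.arctan2(l[1],l[0]))
# side triangulate ball
s=dict(np.load('last_side.npz'))
su=lambda p:(np.array(p,float)+.5)/4-.5+np.array((235,170))
print('side ball',plane(s,su((128,252))[None],.095))
m=np.array([up(p,A) for p in [(191,237),(193,246),(165,141)]])
print(dep(t,np.round(m)).round(4), plane(t,m,.06).round(4),plane(t,m,.065).round(4))
print('side button', plane(s,su((160,42))[None],.06),plane(s,su((160,42))[None],.065),dep(s,np.round(su((160,42)))))
c=np.array([up(p,A) for p in [(108,84),(434,100),(421,330),(92,318)]]); q=plane(t,c,.05); print(q.round(4),q.mean(0))
E
```

```text
[[ 0.5802 -0.0401  0.095 ]
 [ 0.5954 -0.3022  0.095 ]
 [ 0.4993 -0.1009  0.095 ]
 [ 0.5508 -0.1992  0.095 ]
 [ 0.5433 -0.1857  0.095 ]
 [ 0.509  -0.1192  0.095 ]]
bar y dir ang 1.628855593731169
lever ang 2.0489430195109213
side ball [[ 0.49801859 -0.09954062  0.095     ]]
[[0.5418 0.2062 0.0695]
 [0.5362 0.2033 0.0705]
 [0.5871 0.2193 0.0626]] [[0.5438 0.2058 0.06  ]
 [0.5397 0.2047 0.06  ]
 [0.5876 0.2193 0.06  ]] [[0.5426 0.2054 0.065 ]
 [0.5386 0.2044 0.065 ]
 [0.5862 0.2189 0.065 ]]
side button [[0.54266693 0.21725325 0.06      ]] [[0.54194328 0.20904991 0.065     ]] [[0.54250159 0.20205445 0.06970176]]
[[0.6164 0.2472 0.05  ]
 [0.6133 0.0989 0.05  ]
 [0.5067 0.1023 0.05  ]
 [0.5078 0.249  0.05  ]] [0.56103385 0.17435771 0.05      ]
```

```bash
python3 - <<'E'
from h import *
s=readout.get_state(); M=R.from_quat(s['tcp_rot']).as_matrix(); print(M.round(3)); print('z ang',np.arctan2(M[1,2],M[0,2]), 'want .478 or -2.664', s['time'],s['qpos'])
E
```

```text
[[-0.001 -0.95   0.313]
 [-0.002  0.313  0.95 ]
 [-1.     0.    -0.002]]
z ang 1.2520179878372697 want .478 or -2.664 0.1 [ 1.10201909e+00  2.87137103e-01  1.57805628e+00  2.07681695e-05
  1.27857246e+00 -1.50004530e-01]
```

>>> move_arm:
  commands:
    - [0, 0, -0.06, 20, -30, 0, 255]
    - [0, 0, -0.12, 45, -70, 0, 255]
    - [0, 0, -0.18, 70, -110, 0, 255]
    - [0, 0, -0.24, 95, -150, 0, 255]
    - [0, 0, -0.3, 120, -190, 0, 255]
    - [0, 0, -0.36, 145, -230, 0, 255]
    - [0, 0, -0.42, 170, -270, 0, 255]
    - [0, 0, -0.48, 190, -310, 0, 255]
    - [0, 0, -0.54, 205, -350, 0, 255]
    - [0, 0, -0.6, 215, -390, 0, 255]
    - [0, 0, -0.66, 222, -430, 0, 255]
    - [0, 0, -0.72, 230, -470, 0, 255]

```text
time: 1.3
eef_pos: [0.4409, 0.1687, 0.1967]
tcp_rot: [-0.185, 0.683, 0.185, 0.681]
contact_force: [0.2, -0.5, 0.1]
opening: 0.002
```

>>> move_arm:
  commands:
    - [0, 0, -0.02, 3, -40, 0, 255]
    - [0, 0, -0.04, 6, -80, 0, 255]
    - [0, 0, -0.055, 9, -120, 0, 255]
    - [0, 0, -0.055, 12, -160, 0, 255]
    - [0, 0, -0.055, 15, -200, 0, 255]
    - [0, 0, -0.055, 20, -245, 0, 255]
    - [0, 0, -0.055, 25, -290, 0, 255]
    - [0, 0, -0.055, 30, -326, 0, 255]
    - [0, 0, -0.055, 30, -326, -40, 255]
    - [0, 0, -0.055, 30, -326, -80, 255]
    - [0, 0, -0.055, 30, -326, -118, 255]
    - [0, 0, -0.055, 30, -326, -118, 255]

```text
time: 2.5
eef_pos: [0.466, -0.1547, 0.0726]
tcp_rot: [-0.163, 0.692, 0.169, 0.683]
contact_force: [-0.4, 0.4, -0.5]
opening: -0.001
```

```bash
python3 - <<'E'
from h import *
s=readout.get_state(); print(s['time'],s['eef_pos'],s['contact_force'],R.from_quat(s['tcp_rot']).as_matrix()[:,2])
c=cam('top'); save('top2.png',cv2.resize(c['color'][120:250,300:440],None,fx=4,fy=4,interpolation=cv2.INTER_CUBIC))
c=cam('side'); save('side2.png',cv2.resize(c['color'][170:320,215:355],None,fx=4,fy=4,interpolation=cv2.INTER_CUBIC))
E
```

```text
2.5 [ 0.46603251 -0.15470583  0.07255091] [-0.35718923  0.40896976 -0.53619257] [ 0.88963034  0.45657006 -0.01008192]
```

View pics/top2.png

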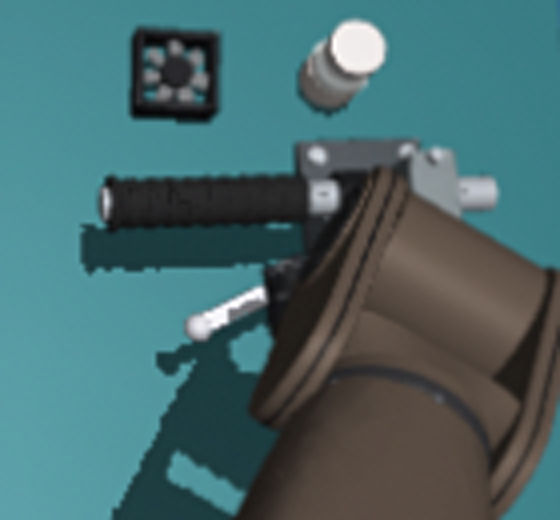

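View pics/side2.png

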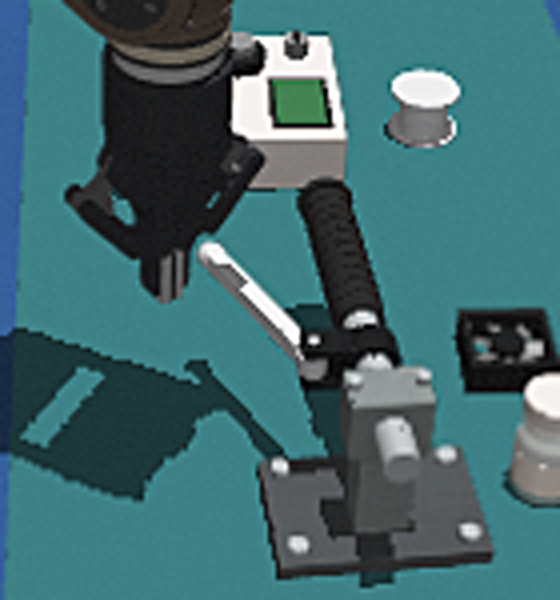

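```bash
python3 - <<'E'
from h import *
c=dict(np.load('last_side.npz')); s=readout.get_state()
M=R.from_quat(s['tcp_rot']).as_matrix(); o=s['eef_pos']
v,u=np.mgrid[170:250,225:290]; uv=np.c_[u.ravel(),v.ravel()]
P=dep(c,uv); L=(P-o)@M
k=(np.abs(L[:,2])<.09)&(np.abs(L[:,1])<.05)&(L[:,0]>-.13)&(L[:,0]<.01)&(P[:,2]>.06)
L=L[k];P=P[k]
for a in np.arange(-.12,.01,.01):
    m=(L[:,0]>=a)&(L[:,0]<a+.01)
    if m.any(): print(round(a,2),m.sum(),'z',L[m,2].min().round(3),L[m,2].max().round(3),'y',L[m,1].min().round(3),L[m,1].max().round(3))
E
```

```text
-0.12 152 z -0.065 0.058 y -0.017 0.015
-0.11 109 z -0.058 0.055 y -0.018 0.011
-0.1 96 z -0.049 0.047 y -0.018 0.015
-0.09 119 z -0.042 0.039 y -0.014 0.013
-0.08 63 z -0.034 0.028 y -0.014 0.014
-0.07 30 z -0.016 0.01 y -0.011 0.004
-0.06 43 z -0.017 0.012 y -0.011 0.006
-0.05 34 z -0.018 0.009 y -0.011 0.009
-0.04 25 z -0.015 0.01 y -0.011 0.003
-0.03 99 z 0.042 0.058 y -0.048 0.04
-0.02 57 z 0.042 0.057 y -0.04 0.044
-0.01 6 z 0.046 0.047 y -0.02 0.03
```

```bash
python3 - <<'E'
from h import *
c=dict(np.load('last_side.npz')); s=readout.get_state()
M=R.from_quat(s['tcp_rot']).as_matrix(); o=s['eef_pos']
uv=[(256,v) for v in range(228,252,2)]
for a,b in zip(dep(c,uv),uv): print(b,c['depth'][b[1],b[0]],c['color'][b[1],b[0]],a.round(3),((a-o)@M).round(3))
# project TCP
Rc=Rm(c); p=(o-c['eye'])@Rc; print(cv2.projectPoints(p[None],np.zeros(3),np.zeros(3),c['K'],c['dist'])[0])
E
```

```text
(256, 228) 1.1051953 [27 30 32] [ 0.468 -0.17   0.164] [-0.085 -0.01  -0.009]
(256, 230) 1.1079563 [25 26 27] [ 0.468 -0.17   0.158] [-0.08  -0.01  -0.009]
(256, 232) 1.1085402 [24 26 29] [ 0.468 -0.172  0.154] [-0.075 -0.012 -0.01 ]
(256, 234) 1.1190832 [65 66 66] [ 0.468 -0.166  0.143] [-0.065 -0.007 -0.007]
(256, 236) 1.1192123 [105 105 106] [ 0.468 -0.169  0.139] [-0.06  -0.009 -0.008]
(256, 238) 1.1201645 [104 106 105] [ 0.468 -0.171  0.134] [-0.056 -0.011 -0.009]
(256, 240) 1.1221542 [105 106 106] [ 0.468 -0.172  0.129] [-0.05  -0.011 -0.009]
(256, 242) 1.1313252 [104 104 105] [ 0.468 -0.167  0.119] [-0.041 -0.007 -0.007]
(256, 244) 1.1326627 [106 102 100] [ 0.468 -0.168  0.114] [-0.036 -0.009 -0.008]
(256, 246) 1.3091336 [ 59 134 141] [ 0.474 -0.034 -0.003] [0.081 0.108 0.059]
(256, 248) 1.298347 [ 63 131 136] [ 0.473 -0.045 -0.001] [0.079 0.098 0.054]
(256, 250) 1.2953008 [ 63 130 136] [ 0.473 -0.05  -0.003] [0.082 0.094 0.051]
[[[256.87025646 252.22650244]]]
```

```bash
python3 - <<'E'
from h import *
s=readout.get_state(); print(s['time'],s['eef_pos'],s['contact_force'],s['opening'],s['dq'])
c=cam('side'); save('side3.png',cv2.resize(c['color'][170:270,215:335],None,fx=6,fy=6,interpolation=cv2.INTER_CUBIC))
c=cam('wrist'); save('w3.png',c['color']); print(c['eye'],Rm(c))
s=readout.get_state(); print(s['time'],s['eef_pos'],s['contact_force'],s['opening'],s['qpos'])
E
```

```text
2.6 [ 0.4705766  -0.15705556  0.07857765] [ 0.5613261  -0.90467339  0.90711123] 0.0008460137653759763 [ 0.00338617 -0.04079515 -0.05173836  0.00070336 -0.00476364 -0.00018342]
[ 0.43981074 -0.09326523  0.2542628 ] [[ 0.88958799  0.43784284  0.13010324]
 [ 0.4567627  -0.85209974 -0.25552667]
 [-0.00101959  0.28673976 -0.95800797]]
2.7 [ 0.47261841 -0.15809047  0.08118232] [ 0.27408743 -1.16547691 -0.3840698 ] -0.0006174857720984724 [-0.52552665  0.02749142  2.09950062 -0.00233942  1.01231939 -0.99918928]
```

View pics/side3.png

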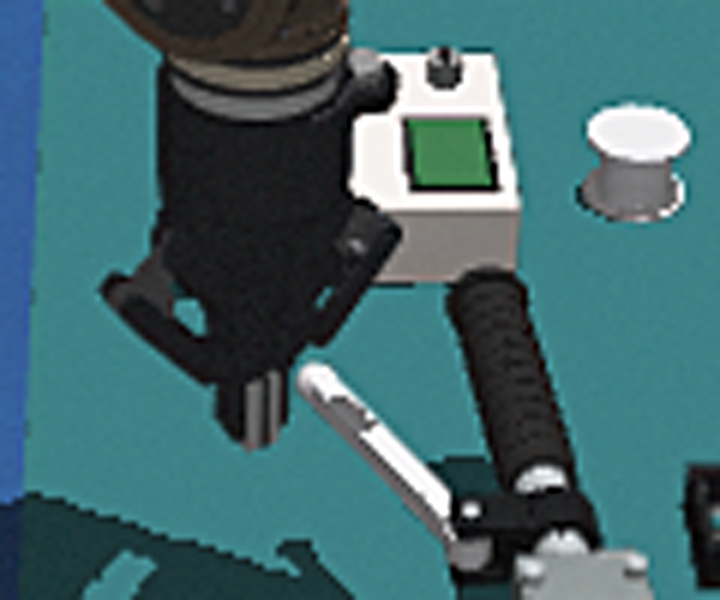

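View pics/w3.png

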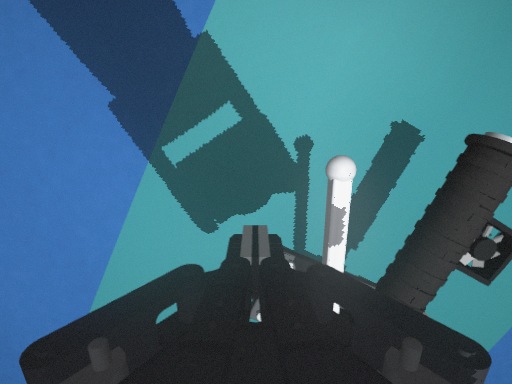

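```bash
python3 - <<'E'
from h import *
s=readout.get_state();M=R.from_quat(s['tcp_rot']).as_matrix(); o=s['eef_pos']
c=dict(np.load('last_wrist.npz'))
uv=[(256,226),(247,230),(265,230),(256,232),(256,240),(235,240),(278,240),(341,170),(338,240),(330,105),(497,136),(300,170)]
for b,a in zip(uv,dep(c,uv)): print(b,c['depth'][b[1],b[0]],a.round(4),((a-o)@M).round(4))
p=(o-c['eye'])@Rm(c); print('tcp in wrist cam',p,cv2.projectPoints(p[None],np.zeros(3),np.zeros(3),c['K'],c['dist'])[0])
c=dict(np.load('last_side.npz'))
p=(o-c['eye'])@Rm(c); print('tcp in side',cv2.projectPoints(p[None],np.zeros(3),np.zeros(3),c['K'],c['dist'])[0])
uv=[(257,242),(257,243),(257,244),(257,245),(268,232),(300,255)]
print(dep(c,uv).round(4))
E
```

```text
(256, 226) 0.14859353 [ 0.4684 -0.1479  0.1176] [-0.0364  0.0109  0.0009]
(247, 230) 0.1440673 [ 0.4642 -0.1502  0.1224] [-0.0412  0.0108 -0.0039]
(265, 230) 0.14377373 [ 0.4726 -0.1457  0.1226] [-0.0415  0.0109  0.0056]
(256, 232) 0.14266524 [ 0.4686 -0.1484  0.124 ] [-0.0428  0.0104  0.0009]
(256, 240) 0.13277133 [ 0.4683 -0.1479  0.1341] [-0.053   0.0109  0.0009]
(235, 240) 0.14202161 [ 0.4606 -0.1567  0.1258] [-0.0446  0.0066 -0.0101]
(278, 240) 0.14140621 [ 0.4804 -0.1462  0.1263] [-0.0451  0.0069  0.0123]
(341, 170) 0.15483433 [ 0.4987 -0.1009  0.1027] [-0.0216  0.0389  0.0494]
(338, 240) 0.16970028 [ 0.5219 -0.1397  0.1007] [-0.0195 -0.0063  0.0522]
(330, 105) 0.24268152 [ 0.4981 -0.06   -0.    ] [0.0809 0.0758 0.0676]
(497, 136) 0.15283564 [ 0.5711 -0.0416  0.0988] [-0.0178  0.0585  0.1409]
(300, 170) 0.26226276 [ 0.5043 -0.1244 -0.0024] [0.0836 0.0157 0.0437]
tcp in wrist cam [-0.00024798  0.01997312  0.18664545] [[[254.46709239 218.77472847]]]
tcp in side [[[257.71174874 251.67232229]]]
[[ 0.47   -0.173   0.1241]
 [ 0.4701 -0.1717  0.1199]
 [ 0.4703 -0.1678  0.1137]
 [ 0.4765 -0.0292 -0.0028]
 [ 0.5012 -0.1046  0.1008]
 [ 0.5711 -0.2062  0.1084]]
```

Both cameras put the shut fingertips at z≈0.115, while the readout gives the TCP at 0.081. That is about 34 mm of disagreement along the tool. I'll go by the images and lower the tool by 34 mm, which is safe under either reading because the space below the lever is free, then look again.

>>> move_arm:
  commands:
    - [0, 0, 0, 0, 0, -15, 255]
    - [0, 0, 0, -2, 0, -36, 255]
    - [0, 0, 0, -2, 0, -36, 255]
    - [0, 0, 0, -2, 0, -36, 255]

```text
time: 3.1
eef_pos: [0.4717, -0.1586, 0.047]
tcp_rot: [-0.168, 0.687, 0.165, 0.688]
contact_force: [-0.3, -0.7, -0.3]
opening: -0.001
```

```bash
python3 - <<'E'
from h import *
c=cam('side'); save('side4.png',cv2.resize(c['color'][170:270,215:335],None,fx=6,fy=6,interpolation=cv2.INTER_CUBIC))
w=cam('wrist'); save('w4.png',w['color'])
s=readout.get_state();M=R.from_quat(s['tcp_rot']).as_matrix(); o=s['eef_pos']
print(s['time'],o,s['contact_force'],s['qpos'],s['dq'])
uv=[(256,226),(256,232),(256,224),(256,222)]
print(dep(w,uv).round(4))
uv=[(257,v) for v in range(240,256,2)]
print(dep(c,uv).round(4))
print(w['eye'],o)
E
```

```text
3.2 [ 0.47209493 -0.15883038  0.04729293] [ 0.36644667  0.41628861 -0.24887332] [-0.52736355  0.07812008  2.11941926 -0.00248808  0.93801157 -1.00102939] [-0.0019863   0.00182835  0.00489626  0.00045781 -0.00312096  0.0004849 ]
[[ 0.4683 -0.1488  0.0845]
 [ 0.4684 -0.149   0.0916]
 [ 0.4858 -0.1815 -0.001 ]
 [ 0.4848 -0.1796 -0.0005]]
[[ 0.4701 -0.1706  0.1283]
 [ 0.47   -0.1744  0.1252]
 [ 0.4699 -0.1755  0.1199]
 [ 0.4702 -0.1709  0.11  ]
 [ 0.4702 -0.1708  0.1035]
 [ 0.4702 -0.1726  0.0988]
 [ 0.4703 -0.1692  0.0896]
 [ 0.4703 -0.1702  0.084 ]]
[ 0.43904935 -0.0938195   0.22091969] [ 0.47209493 -0.15883038  0.04729293]
```

View pics/side4.png

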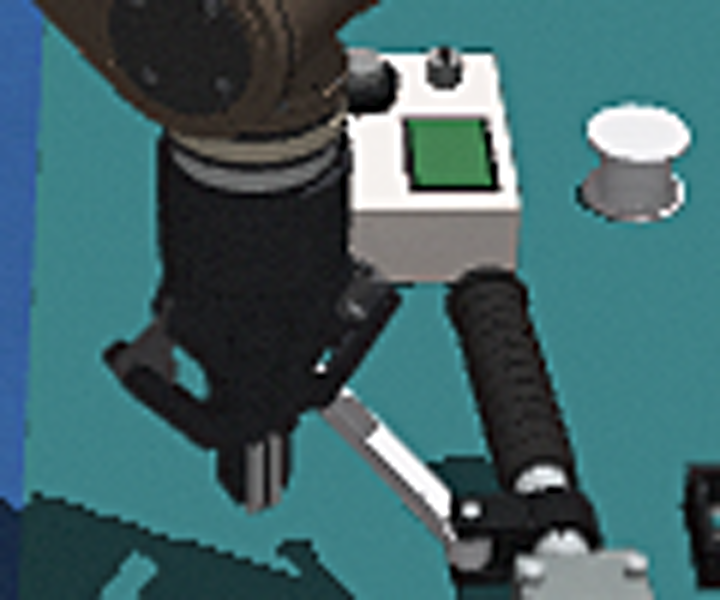

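View pics/w4.png

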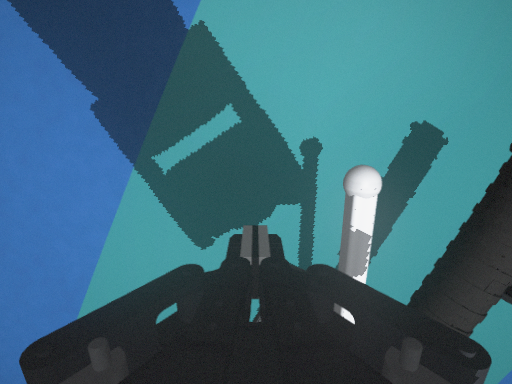

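Images now show the tips about 5 mm below the blade's underside, outside the blade and opposite the push point. Closing in.

>>> move_arm:
  commands:
    - [0, 0, 0, 8, 4, 0, 255]
    - [0, 0, 0, 15, 8, 0, 255]
    - [0, 0, 0, 19, 10, 0, 255]
    - [0, 0, 0, 22, 12, 0, 255]
    - [0, 0, 0, 22, 12, 0, 255]

```text
time: 3.7
eef_pos: [0.4945, -0.1465, 0.0472]
tcp_rot: [-0.169, 0.686, 0.165, 0.688]
contact_force: [0.2, 0.3, -0.3]
opening: -0.002
```

>>> move_arm:
  commands:
    - [0, 0, 0, 2, 1, 0, 255]
    - [0, 0, 0, 4, 2, 0, 255]
    - [0, 0, 0, 4, 2, 0, 255]
    - [0, 0, 0, 4, 2, 0, 255]

```text
time: 4.1
eef_pos: [0.4984, -0.1445, 0.0472]
tcp_rot: [-0.169, 0.686, 0.165, 0.688]
contact_force: [0.8, -1.3, 0.3]
opening: -0.004
```

>>> move_arm:
  commands:
    - [0, 0, 0, 2, 1, 0, 255]
    - [0, 0, 0, 4, 2, 0, 255]
    - [0, 0, 0, 4, 2, 0, 255]
    - [0, 0, 0, 4, 2, 0, 255]

```text
time: 4.5
eef_pos: [0.502, -0.1425, 0.0471]
tcp_rot: [-0.169, 0.687, 0.165, 0.688]
contact_force: [-2.8, -0.6, 1.4]
opening: -0.002
```

```bash
python3 - <<'E'
from h import *
c=cam('side'); save('side5.png',cv2.resize(c['color'][170:270,215:335],None,fx=6,fy=6,interpolation=cv2.INTER_CUBIC))
w=cam('wrist'); save('w5.png',w['color'])
s=readout.get_state(); print(s['eef_pos'],s['contact_force'])
E
```

```text
[ 0.50203175 -0.14248612  0.04706352] [-3.13849951 -1.15726844  0.53559352]
```

View pics/side5.png

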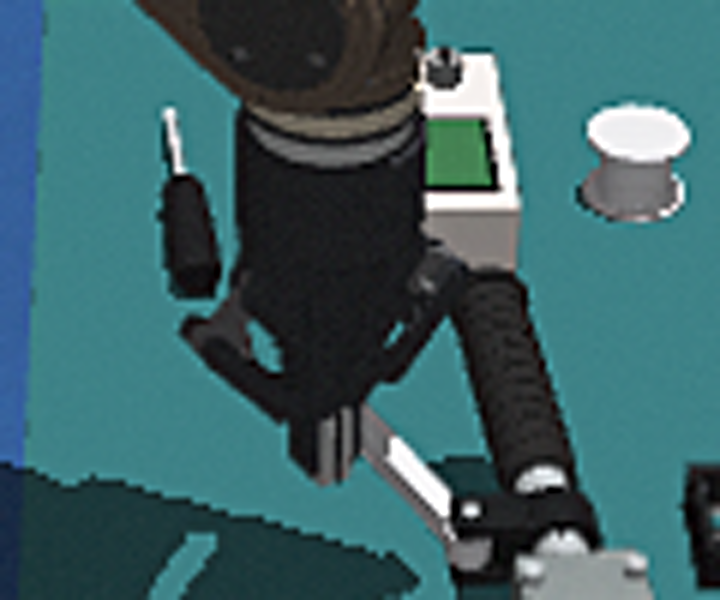

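View pics/w5.png

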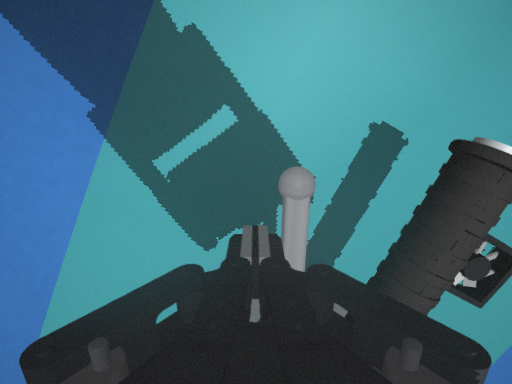

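>>> move_arm:
  commands:
    - [0, 0, -0.03, 2, 1.5, 0, 255]
    - [0, 0, -0.06, 4, 3, 0, 255]
    - [0, 0, -0.09, 6, 4.5, 0, 255]
    - [0, 0, -0.12, 8, 5.7, 0, 255]
    - [0, 0, -0.15, 10, 7, 0, 255]
    - [0, 0, -0.18, 12, 8.2, 0, 255]
    - [0, 0, -0.21, 14, 9.4, 0, 255]
    - [0, 0, -0.24, 16, 10.4, 0, 255]
    - [0, 0, -0.27, 18.4, 11.4, 0, 255]
    - [0, 0, -0.3, 20.6, 12.4, 0, 255]
    - [0, 0, -0.3, 20.6, 12.4, 0, 255]

```text
time: 5.7
eef_pos: [0.5217, -0.1298, 0.047]
tcp_rot: [-0.064, 0.705, 0.061, 0.704]
contact_force: [-6.2, -0.3, 4.2]
opening: -0.001
```

```bash
python3 - <<'E'
from h import *
w=cam('wrist'); save('w6.png',w['color'])
s=readout.get_state(); print(s['eef_pos'],s['contact_force'],R.from_quat(s['tcp_rot']).as_matrix()[:,2])
E
```

```text
[ 0.52160372 -0.12976854  0.04701302] [-5.5531283   0.35008221  4.27104835] [ 0.98447022  0.17553891 -0.00211762]
```

View pics/w6.png

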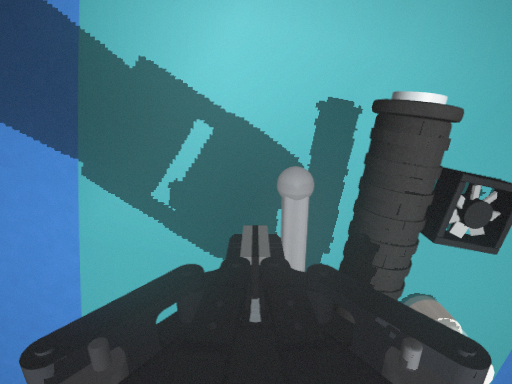

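>>> move_arm:
  commands:
    - [0, 0, -0.02, 1.5, 0.6, 0.5, 255]
    - [0, 0, -0.03, 2.3, 0.9, 1, 255]
    - [0, 0, -0.03, 2.3, 0.9, 1, 255]

```text
time: 6.05
eef_pos: [0.5223, -0.1291, 0.0472]
tcp_rot: [-0.053, 0.707, 0.05, 0.703]
contact_force: [-5.1, -3.1, -0.8]
opening: 0.002
```

>>> move_arm:
  commands:
    - [0, 0, -0.01, 0.8, 0.3, 0, 255]
    - [0, 0, -0.02, 1.6, 0.6, 0, 255]
    - [0, 0, -0.02, 1.6, 0.6, 0, 255]

```text
time: 6.35
eef_pos: [0.5228, -0.1286, 0.0469]
tcp_rot: [-0.047, 0.709, 0.044, 0.703]
contact_force: [-4.8, -1.9, 2.3]
opening: 0.002
```

>>> move_arm:
  commands:
    - [0, 0, -0.01, 1.5, 0.5, 0, 255]
    - [0, 0, -0.02, 2.5, 0.9, 0, 255]
    - [0, 0, -0.03, 3.2, 1.2, 0, 255]
    - [0, 0, -0.03, 3.2, 1.2, 0, 255]

```text
time: 6.75
eef_pos: [0.525, -0.1277, 0.047]
tcp_rot: [-0.036, 0.71, 0.033, 0.702]
contact_force: [-5.3, -2.4, 3.5]
opening: 0.001
```

>>> move_arm:
  commands:
    - [0, 0, -0.01, 1, 0.3, 0, 255]
    - [0, 0, -0.02, 2, 0.6, 0, 255]
    - [0, 0, -0.02, 2.5, 0.6, 0, 255]
    - [0, 0, -0.02, 2.5, 0.6, 0, 255]

```text
time: 7.15
eef_pos: [0.5254, -0.1273, 0.0469]
tcp_rot: [-0.029, 0.713, 0.027, 0.701]
contact_force: [-8.7, -1.9, 5.2]
opening: -0.0
```

```bash
python3 - <<'E'
from h import *
w=cam('wrist'); save('w7.png',w['color'])
t=cam('top'); save('t7.png',cv2.resize(t['color'][145:215,315:430],None,fx=6,fy=6,interpolation=cv2.INTER_CUBIC))
s=readout.get_state(); print(s['time'],s['eef_pos'],s['contact_force'],R.from_quat(s['tcp_rot']).as_matrix()[:,2])
E
```

```text
7.25 [ 0.52544019 -0.12727874  0.04697349] [-8.8265662  -2.12781835  4.84188674] [ 0.99672365  0.07908682 -0.01694845]
```

View pics/w7.png

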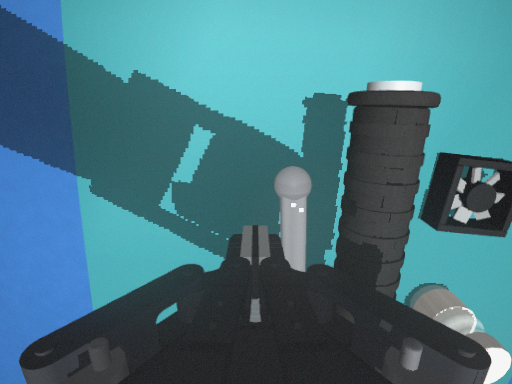

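View pics/t7.png

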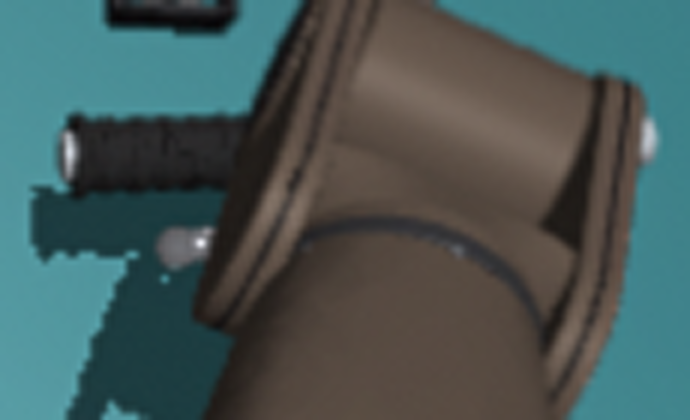

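```bash
python3 - <<'E'
from h import *
t=dict(np.load('last_top.npz'))
up=lambda p:(np.array(p,float)+.5)/6-.5+np.array((315,145))
q=plane(t,[up((177,247))],.095)[0]; p0=np.array([.4993,-.1009]); pv=np.array([.5533,-.2044])
a=lambda v:np.arctan2(v[1],v[0])
print(q,'theta',a(p0-pv)-a(q[:2]-pv), np.linalg.norm(q[:2]-pv))
w=dict(np.load('last_wrist.npz'))
b=dep(w,[(293,182),(300,225),(285,225),(293,225)]);print(b.round(4)); print(a(p0-pv)-a(b[0,:2]-pv))
E
```

```text
[ 0.54021459 -0.08802609  0.095     ] theta 0.36891478629283436 0.1171072836760305
[[ 0.5414 -0.0856  0.1009]
 [ 0.5475 -0.1069  0.0999]
 [ 0.5403 -0.1076  0.0997]
 [ 0.5439 -0.1065  0.1014]]
0.38127233942089855
```

The ball's position gives θ≈0.37 and the force is 8.8 N, above the 6 N spring force, so the lever is on its stop. Holding for over 2 s.

>>> move_arm:
  commands:
    - [0, 0, 0, 2.2, 0.4, 0, 255]
    - [0, 0, 0, 2.2, 0.4, 0, 255]
    - [0, 0, 0, 2.2, 0.4, 0, 255]
    - [0, 0, 0, 2.2, 0.4, 0, 255]
    - [0, 0, 0, 2.2, 0.4, 0, 255]
    - [0, 0, 0, 2.2, 0.4, 0, 255]
    - [0, 0, 0, 2.2, 0.4, 0, 255]
    - [0, 0, 0, 2.2, 0.4, 0, 255]
    - [0, 0, 0, 2.2, 0.4, 0, 255]
    - [0, 0, 0, 2.2, 0.4, 0, 255]
    - [0, 0, 0, 2.2, 0.4, 0, 255]
    - [0, 0, 0, 2.2, 0.4, 0, 255]

```text
time: 8.45
eef_pos: [0.5252, -0.1273, 0.047]
tcp_rot: [-0.03, 0.715, 0.027, 0.698]
contact_force: [-9.7, -2.2, 7.0]
opening: -0.001
```

>>> move_arm:
  commands:
    - [0, 0, 0, 2.2, 0.4, 0, 255]
    - [0, 0, 0, 2.2, 0.4, 0, 255]
    - [0, 0, 0, 2.2, 0.4, 0, 255]
    - [0, 0, 0, 2.2, 0.4, 0, 255]
    - [0, 0, 0, 2.2, 0.4, 0, 255]
    - [0, 0, 0, 2.2, 0.4, 0, 255]
    - [0, 0, 0, 2.2, 0.4, 0, 255]
    - [0, 0, 0, 2.2, 0.4, 0, 255]
    - [0, 0, 0, 2.2, 0.4, 0, 255]
    - [0, 0, 0, 2.2, 0.4, 0, 255]
    - [0, 0, 0, 2.2, 0.4, 0, 255]
    - [0, 0, 0, 2.2, 0.4, 0, 255]

```text
time: 9.65
eef_pos: [0.5248, -0.1273, 0.0471]
tcp_rot: [-0.03, 0.717, 0.028, 0.696]
contact_force: [-10.5, -2.2, 6.9]
opening: -0.002
```

>>> move_arm:
  commands:
    - [0, 0, 0, 2.2, 0.4, 0, 255]
    - [0, 0, 0, 2.2, 0.4, 0, 255]
    - [0, 0, 0, 2.2, 0.4, 0, 255]
    - [0, 0, 0, 2.2, 0.4, 0, 255]
    - [0, 0, 0, 2.2, 0.4, 0, 255]

```text
time: 10.15
eef_pos: [0.5245, -0.1274, 0.0472]
tcp_rot: [-0.031, 0.719, 0.028, 0.693]
contact_force: [-9.8, -2.9, 5.8]
opening: -0.002
```

```bash
python3 - <<'E'
from h import *
t=cam('top'); save('t8.png',cv2.resize(t['color'][145:215,315:430],None,fx=6,fy=6,interpolation=cv2.INTER_CUBIC))
a=dict(np.load('last_top.npz'))
b=cv2.imread('pics/t7.png').astype(int); c=cv2.imread('pics/t8.png').astype(int); print(np.abs(b-c)[200:300,130:210].max())
s=readout.get_state(); print(s['time'],s['eef_pos'],s['contact_force'],R.from_quat(s['tcp_rot']).as_matrix().round(3))
E
```

```text
116
10.2 [ 0.52449674 -0.12734629  0.04721231] [-9.77838516 -2.43818678  6.63239722] [[-0.037 -0.083  0.996]
 [-0.005  0.997  0.083]
 [-0.999 -0.002 -0.037]]
```

View pics/t8.png

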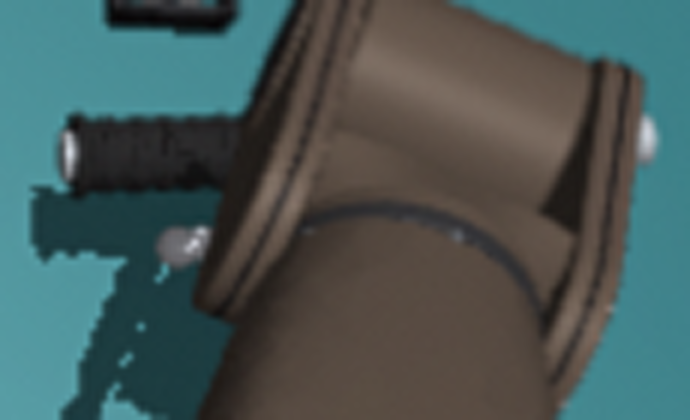

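The ball is still at (178,246), so the lever stayed on its stop for about 3 s. Now easing it out.

>>> move_arm:
  commands:
    - [0, 0, 0.02, 0, 0, 0, 255]
    - [0, 0, 0.05, -2, -0.8, 0, 255]
    - [0, 0, 0.08, -4, -1.7, 0, 255]
    - [0, 0, 0.11, -6, -2.8, 0, 255]
    - [0, 0, 0.14, -8, -4, 0, 255]
    - [0, 0, 0.17, -10, -5, 0, 255]
    - [0, 0, 0.2, -12, -6.3, 0, 255]
    - [0, 0, 0.23, -14, -7.6, 0, 255]
    - [0, 0, 0.26, -16, -9, 0, 255]
    - [0, 0, 0.29, -18, -10.5, 0, 255]
    - [0, 0, 0.32, -20, -12, 0, 255]
    - [0, 0, 0.35, -22, -13.5, 0, 255]

```text
time: 11.4
eef_pos: [0.5024, -0.1412, 0.0474]
tcp_rot: [-0.156, 0.703, 0.149, 0.678]
contact_force: [-2.1, -1.9, 1.6]
opening: -0.001
```

>>> move_arm:
  commands:
    - [0, 0, 0.02, -1.5, -1, 0, 255]
    - [0, 0, 0.03, -3, -2, 0, 255]
    - [0, 0, 0.03, -4.5, -3, 0, 255]
    - [0, 0, 0.03, -6, -4, 0, 255]
    - [0, 0, 0.03, -9, -6, 0, 255]
    - [0, 0, 0.03, -14, -9, 0, 255]
    - [0, 0, 0.03, -22, -13, 0, 255]
    - [0, 0, 0.03, -30, -17, 0, 255]
    - [0, 0, 0.03, -30, -17, 0, 255]

```text
time: 12.3
eef_pos: [0.4711, -0.1585, 0.0471]
tcp_rot: [-0.166, 0.701, 0.159, 0.675]
contact_force: [0.3, 0.5, 0.7]
opening: 0.0
```

```bash
python3 - <<'E'
from h import *
t=cam('top'); save('t9.png',cv2.resize(t['color'][145:215,315:430],None,fx=6,fy=6,interpolation=cv2.INTER_CUBIC))
w=cam('wrist'); save('w9.png',w['color'])
s=readout.get_state(); print(s['time'],s['eef_pos'],s['contact_force'],R.from_quat(s['tcp_rot']).as_matrix().round(3))
E
```

```text
12.4 [ 0.47212749 -0.15843181  0.04745954] [ 1.40731873 -0.0878416   0.59433283] [[-0.032 -0.447  0.894]
 [-0.019  0.894  0.447]
 [-0.999 -0.003 -0.037]]
```

View pics/t9.png

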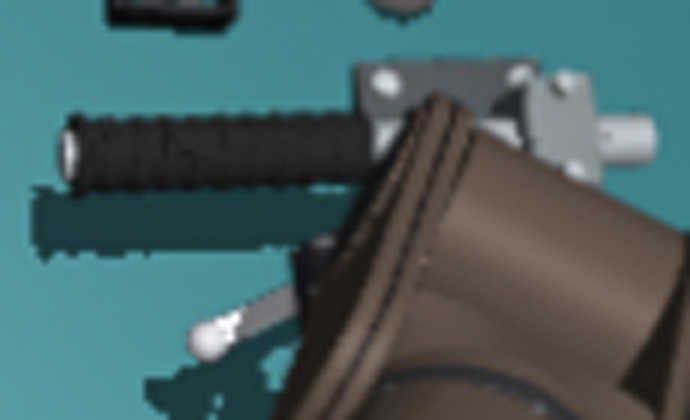

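View pics/w9.png

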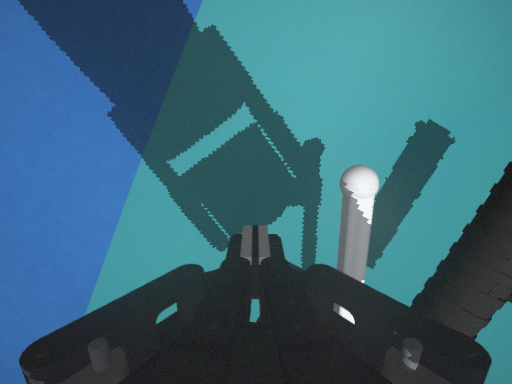

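Lever is back at rest: the ball is at (208,341), as at the start. Next I lift, correct the small tilt and move over the button.

>>> move_arm:
  commands:
    - [0, 0, 0, 0, 0, 40, 255]
    - [0.01, -0.015, 0, 0, 0, 85, 255]
    - [0.019, -0.032, 0, 0, 0, 110, 255]
    - [0.019, -0.032, 0, 5, 40, 120, 255]
    - [0.019, -0.032, 0, 14, 85, 120, 255]
    - [0.019, -0.032, 0, 23, 130, 120, 255]
    - [0.019, -0.032, 0, 32, 175, 120, 255]
    - [0.019, -0.032, 0, 41, 220, 120, 255]
    - [0.019, -0.032, 0, 50, 265, 120, 255]
    - [0.019, -0.032, 0, 60, 310, 120, 255]
    - [0.019, -0.032, 0, 68, 350, 120, 255]
    - [0.019, -0.032, 0, 70, 364, 120, 255]

```text
time: 13.6
eef_pos: [0.5424, 0.2091, 0.1675]
tcp_rot: [-0.163, 0.688, 0.164, 0.688]
contact_force: [0.8, -0.7, 0.2]
opening: -0.003
```

```bash
python3 - <<'E'
from h import *
t=cam('top'); save('t10.png',cv2.resize(t['color'][145:235,200:290],None,fx=6,fy=6,interpolation=cv2.INTER_CUBIC))
w=cam('wrist'); save('w10.png',w['color'])
c=cam('side'); save('s10.png',cv2.resize(c['color'][130:250,235:355],None,fx=5,fy=5,interpolation=cv2.INTER_CUBIC))
s=readout.get_state(); print(s['time'],s['eef_pos'],s['contact_force'],R.from_quat(s['tcp_rot']).as_matrix().round(3))
E
```

```text
13.75 [0.54192835 0.20576921 0.16718164] [ 0.31513688  0.20094015 -0.09790822] [[-0.    -0.449  0.894]
 [-0.001  0.894  0.449]
 [-1.    -0.    -0.001]]
```

View pics/w10.png

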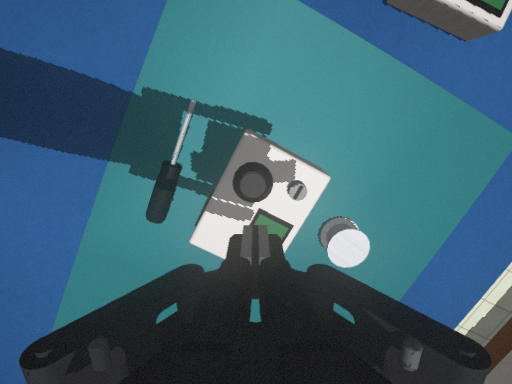

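View pics/s10.png

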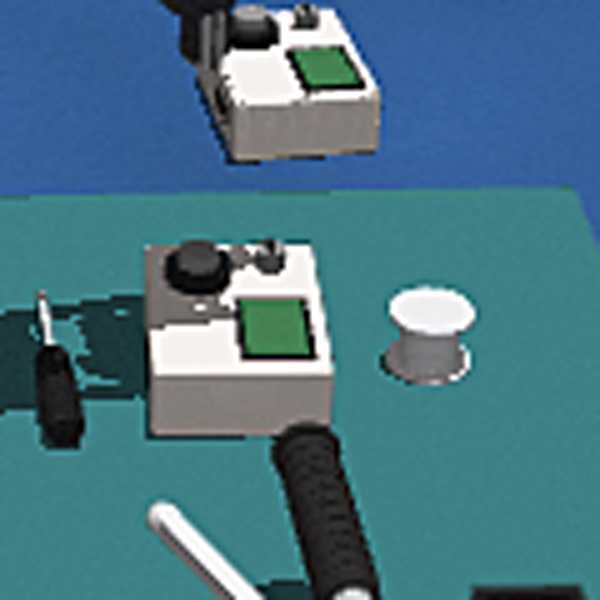

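```bash
python3 - <<'E'
from h import *
w=dict(np.load('last_wrist.npz'))
save('w10c.png',cv2.resize(w['color'][120:240,190:330],None,fx=5,fy=5,interpolation=cv2.INTER_CUBIC)*1)
print(dep(w,[(u,183) for u in range(228,282,3)]).round(4)); print(dep(w,[(253,v) for v in range(158,212,4)]).round(4))
print(plane(w,[(253,181),(253,183)],.07)); print('tip',dep(w,[(256,226),(256,228),(256,230)]))
E
```

```text
[[0.5199 0.1893 0.048 ]
 [0.5228 0.1911 0.0492]
 [0.5253 0.1953 0.0589]
 [0.528  0.1973 0.0609]
 [0.5302 0.2012 0.07  ]
 [0.533  0.2026 0.0704]
 [0.5356 0.2042 0.0712]
 [0.5384 0.2057 0.0714]
 [0.5412 0.2069 0.0708]
 [0.5441 0.2081 0.0698]
 [0.5468 0.2095 0.07  ]
 [0.5495 0.211  0.0707]
 [0.5522 0.2125 0.0711]
 [0.5565 0.2117 0.0611]
 [0.5594 0.2131 0.0609]
 [0.5647 0.2118 0.0478]
 [0.5677 0.2133 0.0477]
 [0.5704 0.2151 0.0491]]
[[0.5104 0.2734 0.3416]
 [0.5336 0.2242 0.0547]
 [0.5349 0.2216 0.062 ]
 [0.5369 0.2177 0.0615]
 [0.5379 0.2157 0.0699]
 [0.5397 0.2122 0.071 ]
 [0.5417 0.2081 0.07  ]
 [0.5433 0.2049 0.0725]
 [0.5455 0.2006 0.0707]
 [0.5473 0.1971 0.0718]
 [0.5509 0.1898 0.0604]
 [0.5547 0.182  0.0485]
 [0.5567 0.178  0.0495]
 [0.5591 0.1732 0.0482]]
[[0.5412364  0.20909136 0.07      ]
 [0.54219155 0.20718722 0.07      ]]
tip [[0.53870506 0.21918678 0.20494302]
 [0.53871377 0.21913728 0.20743585]
 [0.53867441 0.21918102 0.21007288]]
```

View pics/w10c.png

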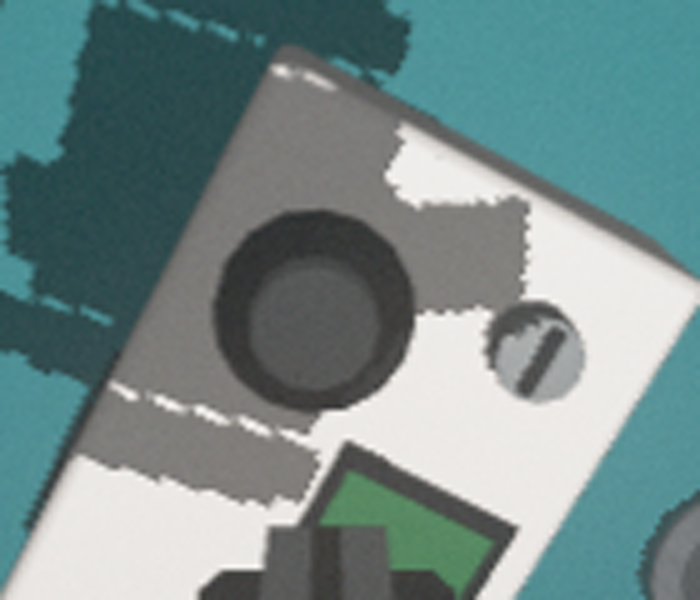

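Button: centre (0.542, 0.207), top z≈0.070, surround at 0.061. Descending in stages and watching the force, because of the 34 mm tip discrepancy.

>>> move_arm:
  commands:
    - [0, 0, 0, 0, 1, -30, 255]
    - [0, 0, 0, 0, 1, -65, 255]
    - [0, 0, 0, 0, 1, -90, 255]
    - [0, 0, 0, 0, 1, -90, 255]
    - [0, 0, 0, 0, 1, -90, 255]

```text
time: 14.25
eef_pos: [0.542, 0.2054, 0.0775]
tcp_rot: [-0.163, 0.689, 0.162, 0.688]
contact_force: [-0.8, -0.4, 0.6]
opening: 0.001
```

>>> move_arm:
  commands:
    - [0, 0, 0, 0, 0, -3, 255]
    - [0, 0, 0, 0, 0, -6, 255]
    - [0, 0, 0, 0, 0, -9, 255]
    - [0, 0, 0, 0, 0, -12, 255]
    - [0, 0, 0, 0, 0, -12, 255]
    - [0, 0, 0, 0, 0, -12, 255]

```text
time: 14.85
eef_pos: [0.5419, 0.2055, 0.0653]
tcp_rot: [-0.163, 0.689, 0.162, 0.688]
contact_force: [-0.3, -0.2, -0.9]
opening: 0.003
```

```bash
python3 - <<'E'
from h import *
w=cam('wrist')
c=cam('side'); save('s11.png',cv2.resize(c['color'][130:250,235:355],None,fx=5,fy=5,interpolation=cv2.INTER_CUBIC))
save('w11.png',w['color'])
s=readout.get_state(); print(s['time'],s['eef_pos'],s['contact_force']); print('tip',dep(w,[(256,226),(256,228),(256,230)]))
E
```

```text
14.95 [0.54207957 0.20546581 0.06551866] [-0.08456048 -0.22550128  0.37979111]
tip [[0.53859721 0.2152275  0.10228395]
 [0.51057269 0.27016578 0.23938444]
 [0.53855592 0.21527192 0.10752426]]
```

View pics/s11.png

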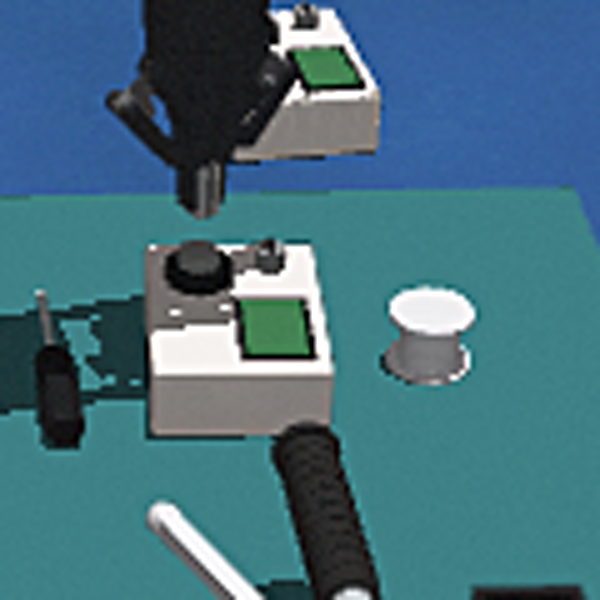

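View pics/w11.png

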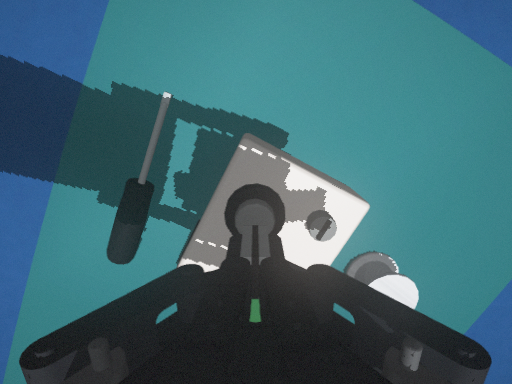

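No force at reported z 0.0655, which confirms the images: the real tips are about 34 mm above the reported TCP.

>>> move_arm:
  commands:
    - [0, 0, 0, 0, 1, -10, 255]
    - [0, 0, 0, 0, 1, -20, 255]
    - [0, 0, 0, 0, 1, -25, 255]
    - [0, 0, 0, 0, 1, -27, 255]
    - [0, 0, 0, 0, 1, -27, 255]

```text
time: 15.45
eef_pos: [0.5414, 0.2064, 0.038]
tcp_rot: [-0.163, 0.689, 0.162, 0.687]
contact_force: [-1.5, -0.1, 1.4]
opening: 0.001
```

>>> move_arm:
  commands:
    - [0, 0, 0, 0, 0, -1, 255]
    - [0, 0, 0, 0, 0, -2, 255]
    - [0, 0, 0, 0, 0, -3, 255]
    - [0, 0, 0, 0, 0, -4, 255]
    - [0, 0, 0, 0, 0, -4, 255]

```text
time: 15.95
eef_pos: [0.5418, 0.2065, 0.0344]
tcp_rot: [-0.163, 0.689, 0.162, 0.687]
contact_force: [-1.7, 0.2, 4.1]
opening: -0.003
```

>>> move_arm:
  commands:
    - [0, 0, 0, 0, 0, -1.5, 255]
    - [0, 0, 0, 0, 0, -3, 255]
    - [0, 0, 0, 0, 0, -4.5, 255]
    - [0, 0, 0, 0, 0, -5.5, 255]
    - [0, 0, 0, 0, 0, -5.5, 255]

```text
time: 16.45
eef_pos: [0.542, 0.2065, 0.0328]
tcp_rot: [-0.163, 0.69, 0.162, 0.687]
contact_force: [-10.3, -3.1, 21.6]
opening: 0.0
```

```bash
python3 - <<'E'
from h import *
c=cam('side'); save('s12.png',cv2.resize(c['color'][150:220,255:315],None,fx=8,fy=8,interpolation=cv2.INTER_CUBIC))
s=readout.get_state(); print(s['time'],s['eef_pos'],s['contact_force'])
E
```

```text
16.5 [0.54193506 0.20650506 0.03284119] [-10.28873758  -2.71752461  22.60828327]
```

View pics/s12.png

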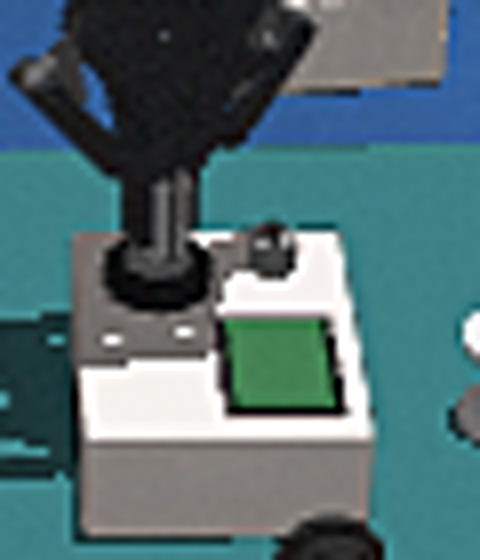

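22 N and stalled at reported z 0.0328, about 6 mm below first contact, so the button is fully down. Releasing.

>>> move_arm:
  commands:
    - [0, 0, 0, 0, 0, 2, 255]
    - [0, 0, 0, 0, 0, 5, 255]
    - [0, 0, 0, 0, 0, 8, 255]
    - [0, 0, 0, 0, 0, 15, 255]
    - [0, 0, 0, 0, 0, 40, 255]
    - [0, 0, 0, 0, 0, 80, 255]
    - [0, 0, 0, 0, 0, 120, 255]
    - [0, 0, 0, -20, 0, 130, 255]
    - [0, 0, 0, -60, 20, 130, 255]
    - [0, 0, 0, -60, 60, 130, 255]
    - [0, 0, 0, -60, 100, 130, 255]
    - [0, 0, 0, -60, 100, 130, 255]

```text
time: 17.7
eef_pos: [0.4812, 0.3099, 0.1628]
tcp_rot: [-0.164, 0.689, 0.164, 0.687]
contact_force: [0.4, -0.3, 0.1]
opening: -0.001
```

```bash
python3 - <<'E'
from h import *
t=cam('top'); save('t13.png',t['color'])
c=cam('side'); save('s13.png',c['color'])
s=readout.get_state(); print(s['time'],s['eef_pos'],s['contact_force'],s['dq'].round(3))
up=lambda p:(np.array(p,float)+.5)/6-.5+np.array((200,145))
print('button top',dep(c,[(274,181),(275,182),(275,183),(276,182)]))
E
```

```text
17.8 [0.4815955  0.30701415 0.16237515] [-0.33797937  0.25723937 -0.05467933] [-0.03  -0.01   0.011 -0.002  0.002 -0.001]
button top [[0.53868227 0.19347659 0.07131668]
 [0.5415978  0.18983982 0.06980583]
 [0.54170732 0.19002446 0.0660087 ]
 [0.54445092 0.18668238 0.07168395]]
```

View pics/t13.png

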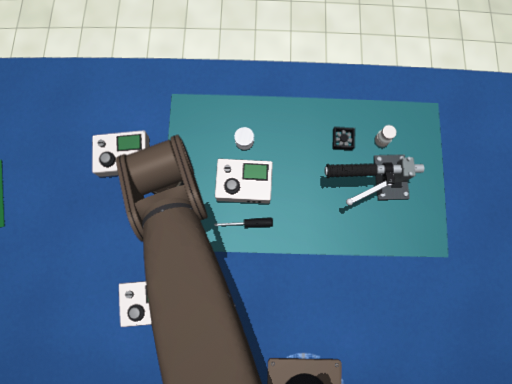

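View pics/s13.png

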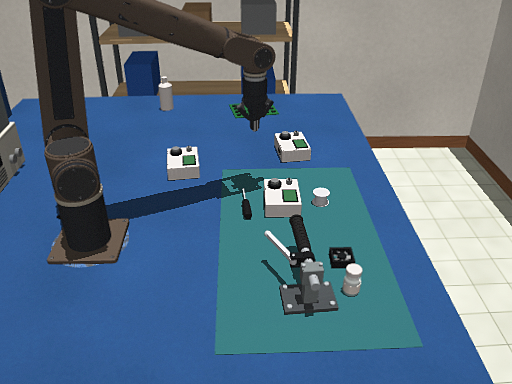

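Everything is in its place: lever out (ball at px (350,202) in the top view), button up again at z≈0.07, loose things unmoved, and the robot clear with no contact force.

```bash
python3 -c "
from plant import ctrl; print(ctrl.sign_off())"
```

```text
the job is handed in; nothing more can be done
None
```

The lever check and the button press are done in the order asked, and the job was handed in at about 18 s of robot time.

- **Lever:** I pressed it with the back of the shut fingers. The lever's ball gave an angle of about 0.37 rad from the top view and 0.38 from the wrist view, against the stated stop of 0.36. The force was 9–10 N, above the 6 N spring force, so I took it to be on the stop. It stayed there about 3 s, with the ball in the same place at the end.
- **Return:** I eased it back at about 0.3 rad/s, and the ball was at its starting pixel afterwards.
- **Button:** I used the test box farthest to the robot's right. The button went about 6 mm down and stalled at roughly 22 N, more than the 5 N it needs. After release its top was back at z ≈ 0.07 m.
- **Final look:** In the last pictures the loose things look unmoved, and the arm is clear with no contact force.

**What disagreed:**
- The reported TCP lay about 34 mm beyond the fingertips seen by both the wrist and side cameras. I worked from the images, and first contact with the button fitted them.
- While pressing the lever, the wrist also showed 4–7 N upwards, probably friction on the blade.
- The tool tilted about 2° during the hold. I corrected that before moving to the button.

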